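# Lock the cuvette carrier onto its travel dock

### The arm

A 6-joint arm with a two-finger parallel gripper is mounted at the origin on a cart in front of the work surface, level with it; the furniture and walls round the work are solid. World frame = base frame: x ahead of the robot, y to its left, z up, the work surface at z = 0. Lengths are in mm, angles in rad, forces in N, time in s.
With the tool pointing down it reaches from about 275 to 750 mm from the base axis. Payload 10.2 kg.
Tool frame: the origin (TCP) lies at the very end of the fingers, on their centre line; the grasp point (between the pads) lies 19 mm behind it; x points along the fingers, y is the direction in which the jaws open and shut, and the axes are right-handed (so a half turn about x gives the same grasp; the last joint's range is limited). The gripper opens to 85 mm and grips with 20 to 120 N. Pads are 22 mm wide; open, the fingers measure 114 mm over their backs; the gripper's body (76 mm by 85 mm) begins 54 mm behind the grasp point. The pads swing forward as they close: fully open they stand 13 mm farther back than shut.
Start: joints at [-1.352, 0.313, 1.498, -0, 1.331, -0.223], TCP at [224.461, -474.603, 231.294] pointing down, gripper open.
Joint ranges: [-2.94, 2.94], [-0.97, 2.17], [0.19, 2.56], [-1.23, 4.37], [0.02, 3.11], [-2.88, 2.88]. Speed limits (rad/s): [2.39, 2.39, 3.01, 3.14, 3.14, 3.14].

### API

Orientations are given as a unit quaternion [w, x, y, z].
In Python, from rig import ctrl, viewer, order gives the robot as it stands. The module is installed in compiled form; this text tells all that it offers.
- The arm moves only by the tool carry_out, never from a script. Its argument "deltas" is a list of rows, each a list of 7 numbers: the gripper command: -1 is fully open, 1 is shut, values between are in proportion, then the shift along the tool's x, y, z in mm, then the turn, a rotation vector about the tool's x, y, z in degrees. A call has exactly 5 rows; each row is the pose to reach, as a shift and turn from the pose commanded when the call began, along the tool's axes at that moment; what a row does not reach only later rows make up. A row lasts 1/8 s, in which the tool goes at most 62.5 mm and 10.7 degrees, less where a joint would pass 70% of its speed; a pose out of reach is approached as far as the arm can. A call with a gripper value outside its range is refused whole. The fingers move at their own pace and stop on an object; "newtons" is the grip in N (left out, the last holds). Time passes only in rows, so rows that repeat a pose let the fingers close, or fill a call up. It gives the time, the measured TCP pose, the force and the opening at its end, in the units of the state.
- ctrl.sense(): the state, without advancing time (a new reading comes with each control period).
- viewer.capture(name): name is "scene" or "top"; returns the picture (400x640x3 uint8, red, green, blue); there is no depth.
- viewer.calibration(name): a dict with "fx", "fy", "cx", "cy" (pixels), "k1" (the pictures are not rectified: a ray, as slopes to the right and down, at radius r is drawn at 1 + k1 r^2 times it, then the intrinsics apply), "xyz" and "attitude" of the camera in the world. Camera axes: x right, y down, z forward; pixel columns grow to the right and rows downward; lengths in mm; the calibration is good to about 2 mm. A picture is of the moment at which its call begins. calibration takes no time and is no camera call.
- order.finish_job(): hands the job in, once; it reports no verdict.
The state is a dict: "time_s": time; "joints": joint angles; "dq": joint speeds; "tau": joint torques, N m; "eef_pos": TCP position; "ee_rot": TCP orientation; "force": force on the tool from outside, world axes, zero at the start; "wrist_torque": the same for the moment, N m; "grip_width": opening from 0.0 (shut) to 1.0 (fully open).
Only numpy, scipy, OpenCV 4.12 (cv2) and the standard library are available. Lean on these libraries where they do the work, as an engineer would, in place of code of your own. Each camera call takes 0.05 s, during which the arm holds its last target. There are 200 camera calls.

### The job

Before the van drives off, lock the cuvette carrier onto its dock: set its plate flat onto the dock with the two screw heads through the wide ends of the keyholes, then slide it along the dock, away from the lock pin's end, until it stops and the pin springs up behind it. Feel for the screws gently rather than forcing it, let go, and leave the other things on the worktop where they are.

Things in the scene. Friction and masses are not known exactly. Their poses are not given: they have to be found in the camera images.
- carrier_grip (a point): Centre of the blue handle bar of the loose cuvette carrier, a white plate (0.3 to 0.5 kg) with a blue cuvette rack. The bar runs along y: 132 mm long, 14 mm wide (x), 16 mm high, its centre 78 mm above the plate's underside. The cuvettes below reach up to 52 mm and leave the middle 50 mm of the bar free. Axes are the carrier's: z up, +x towards the end with the blue stripe.
- carrier: The same carrier, origin in mid-underside of its plate, 78 mm below carrier_grip. Plate 4 mm thick, from x = -76 to +73 mm; 132 mm wide (y) in the middle, a 48 mm wide tongue at each end with a keyhole on the line y = 0: wide holes 18 mm across, centred at x = -46 and +59 mm, each with a slot 8.5 mm wide towards -x, in which a screw stops 20 mm from the hole's centre.
- dock: Dock fixed to the worktop: grey base with a steel screw strip between two aluminium rails. 90 mm wide (y); reaches from x = -108 to +80 mm. Origin on the worktop below the nominal home place of the carrier's origin. +x is the sliding direction (blue stripe at the +x end, brass lock pin at the other). A seated plate lies on strip and rails, 12 mm above the worktop. Over 40 N on it is forcing it.
- screw_front (a point): NOMINAL place of the front screw, x = +39 mm of the dock, at the head's top, 21.5 mm above the worktop; the rear screw is 105 mm behind it (x = -66 mm). Shank 6 mm, head 14 mm in diameter, 4 mm thick, its underside 5.5 mm above the strip. The strip with both screws and the pin is bolted through a slot and really stands up to 12 mm either way along x; this offset is not measured: feel or look.
- drop_place (a point): NOMINAL place of the carrier's origin where it drops over the screw heads: x = -20 mm of the dock, 12 mm above the worktop, axes along the dock's. From there it slides 20 mm to +x until the slots' ends stop against the shanks. Both true places are shifted by the strip's unmeasured offset. Where holes and heads do not match, the plate stays up on the heads, 9.5 mm higher.
- lock (a joint): Spring pin of the dock, brass, 8 mm thick, 5 mm over the strip, nominally at x = -81.5, y = +13 mm of the dock (shifts with the strip). 0 m = up, grows as it is pushed down: 5 mm when flush under the plate (about 1.6 N). The plate's tail pushes it down when the carrier drops over the screws; it springs up behind the tail when the carrier is home and then keeps it there.
- small_bottle: White bottle, 38 mm wide, 75 mm high, loose bystander, origin at its foot.
- brown_bottle: Brown bottle with a black cap, 62 mm wide, 118 mm high, loose bystander, origin at its foot.
- marker: Marker pen, 124 mm long, loose bystander.
- tweezers: Tweezers, 118 mm long, loose bystander.
- timer: White timer, 62 mm wide and 56 mm high, loose bystander.

How it is judged:
By the outcome, as a careful person would: the job done as asked, in the order asked, and still so for the second after the job is handed in, with the robot touching nothing.
It also fails if it takes over 72 s, if anything falls off the work surface, if the arm or the gripper's body presses on something with over 40 N, if the wrist force passes 120 N, or if a joint passes its speed limit or range.

## Working session

There is one attempt and no reset: what is moved stays moved. The work goes in short steps, Python scripts to look and compute and a tool call to move; the robot and the scene stay as the last step left them, time stands still between calls to the robot, and variables do not carry over. Pictures are saved under pics/ and viewed, about 8 in all and at most 12, crops included, and the job is handed in when it is done.

Besides the shell and the picture viewer there is one more tool, called after "Call:" as name(argument=value, ...), one argument or row to a line, values as JSON. carry_out: Moves the arm, as the interface text tells. Its arguments: {"type":"object","properties":{"deltas":{"type":"array"},"newtons":{"type":"number"}},"required":["deltas"]}

```bash
mkdir -p pics; python3 - <<'E'
from rig import ctrl,viewer
import cv2
for n in("scene","top"):
    p=viewer.capture(n); cv2.imwrite(f"pics/{n}0.png",p[:,:,::-1]); print(viewer.calibration(n))
s=ctrl.sense(); print(s)
E
```

```text
{'fx': 475.8819170598142, 'fy': 475.8819170598142, 'cx': 317.25543801259846, 'cy': 205.0723259779475, 'k1': -0.1323188582702915, 'xyz': array([-103.11473225,  496.75396304,  514.91115547]), 'attitude': array([ 0.20060339, -0.34217091,  0.77687017, -0.48902974])}
{'fx': 405.0881058135766, 'fy': 405.0881058135766, 'cx': 324.4399226175814, 'cy': 201.31130697674618, 'k1': -0.0892001508431944, 'xyz': array([ 458.78576789, -112.17571301,  944.27582446]), 'attitude': array([-0.03785833,  0.71575892, -0.69685705,  0.02541964])}
{'time_s': 0.1, 'joints': array([-1.35241678e+00,  3.13386392e-01,  1.49834974e+00, -1.08045989e-05,
        1.33102388e+00, -2.23411346e-01]), 'dq': array([ 0.00113982, -0.00079915, -0.00302488,  0.00030475, -0.00133063,
       -0.00070675]), 'tau': array([ 2.41212161e-03, -4.12896216e+01, -2.60144538e+01, -1.25215879e-04,
        3.06633789e-03, -1.06261248e-05]), 'eef_pos': array([ 224.39804854, -474.36975628,  230.80050626]), 'ee_rot': array([-0.15451763, -0.68992226, -0.15534309,  0.68992761]), 'force': array([1.23838837, 0.42199469, 0.72302797]), 'wrist_torque': array([ 0.02905334, -0.01214797, -0.0360253 ]), 'grip_width': 0.996311781393404}
```

View pics/top0.png

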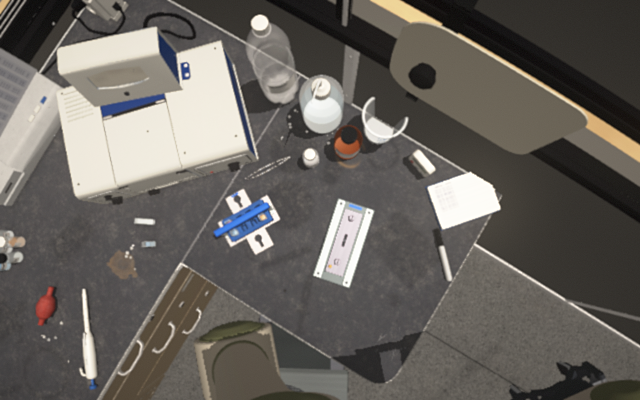

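View pics/scene0.png

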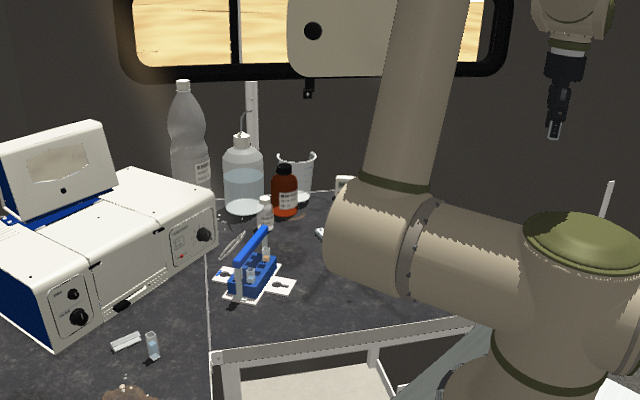

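The top view shows the carrier near (247,221), with its blue bar running from (215,233) to (270,208). The dock is near (344,243), its blue stripe at about (355,208) and the pin end at about (330,268). I'll enlarge that part.

```bash
cat > h.py <<'E'
import numpy as np, cv2
from scipy.spatial.transform import Rotation as R
from rig import ctrl,viewer
def rot(q): return R.from_quat([q[1],q[2],q[3],q[0]])
def ray(n,px):
    c=viewer.calibration(n); px=np.atleast_2d(px).astype(float)
    d=(px-[c['cx'],c['cy']])/[c['fx'],c['fy']]; u=d.copy()
    for _ in range(20): u=d/(1+c['k1']*(u**2).sum(1,keepdims=True))
    return c['xyz'],rot(c['attitude']).apply(np.c_[u,np.ones(len(u))])
def onz(n,px,z):
    o,d=ray(n,px); return o+d*((z-o[2])/d[:,2])[:,None]
def proj(n,P):
    c=viewer.calibration(n); p=rot(c['attitude']).inv().apply(np.atleast_2d(P)-c['xyz'])
    u=p[:,:2]/p[:,2:]; u=u*(1+c['k1']*(u**2).sum(1,keepdims=True))
    return u*[c['fx'],c['fy']]+[c['cx'],c['cy']]
def crop(n,x0,y0,x1,y1,k,f):
    p=viewer.capture(n); cv2.imwrite(f,cv2.resize(p[y0:y1,x0:x1,::-1],None,fx=k,fy=k,interpolation=cv2.INTER_CUBIC)); return p
E
python3 - <<'E'
from h import *
im=crop("top",205,180,385,295,4.4,"pics/t1.png")
hsv=cv2.cvtColor(im,cv2.COLOR_RGB2HSV)
m=cv2.inRange(hsv,(105,120,60),(125,255,255))
m[:,:205]=0;m[:180]=0;m[300:]=0;m[:,390:]=0
n,l,s,c=cv2.connectedComponentsWithStats(m)
for i in range(1,n):
    if s[i,4]>8: print(s[i],c[i],onz("top",c[i],10)[0])
print(onz("top",[(300,240),(310,240),(300,250)],0))
E
```

```text
[214 200  59  41 998] [245.28356713 220.17034068] [493.68972561  87.99672879  10.        ]
[350 205  11   5  19] [354.84210526 206.68421053] [ 531.78993366 -165.17411862   10.        ]
[[451.53314346 -40.03462327   0.        ]
 [452.19432152 -63.30641053   0.        ]
 [428.38970166 -40.76949776   0.        ]]
```

View pics/t1.png

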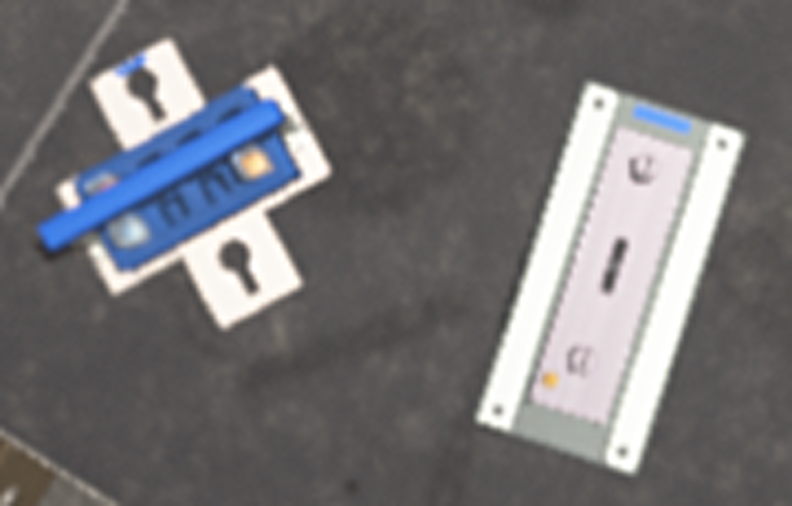

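The crop shows the carrier's stripe at (130,66), its wide holes at about (141,77) and (236,250), and the bar from about (45,238) to (280,113). The dock corners are (588,83), (745,133), (635,475) and (478,420). The screws are at (643,168) and (579,360), with the pin at (549,380).

```bash
cat >> h.py <<'E'
def c2i(p,x0=205,y0=180,k=4.4): return (np.atleast_2d(p)+.5)/k-.5+[x0,y0]
E
python3 - <<'E'
from h import *
T=lambda p,z: onz("top",c2i(p),z)
C=T([(588,83),(745,133),(635,475),(478,420)],12); print("dock corners",C.round(1))
print([round(float(np.linalg.norm(C[i]-C[(i+1)%4])),1) for i in range(4)])
d=(C[0]+C[1]-C[2]-C[3])[:2]; a=np.arctan2(d[1],d[0]); print("yaw",np.degrees(a))
u=np.array([np.cos(a),np.sin(a)]); v=np.array([-u[1],u[0]])
o=C.mean(0)[:2]+14*u; print("dock origin",o)
S=T([(643,168),(579,360)],21.5)[:,:2]; P=T([(549,380)],17)[:,:2]
for q in [*S,*P]: print("screw/pin in dock",((q-o)@u).round(1),((q-o)@v).round(1), q.round(1))
K=T([(141,77),(236,250)],4)[:,:2]; e=(K[0]-K[1]); print("keyholes",K,np.linalg.norm(e),np.degrees(np.arctan2(e[1],e[0])))
ca=e/np.linalg.norm(e); print("carrier origin",K[1]+46*ca, K[0]-59*ca)
B=T([(45,238),(280,113)],86)[:,:2]; print("bar",B,np.linalg.norm(B[0]-B[1]),B.mean(0),np.degrees(np.arctan2(*(B[0]-B[1])[::-1])))
s=ctrl.sense(); M=rot(s['ee_rot']).as_matrix(); print("tool axes\n",M.round(3))
E
```

```text
dock corners [[ 549.7 -126.3   12. ]
 [ 525.5 -209.2   12. ]
 [ 346.7 -155.7   12. ]
 [ 372.7  -73.7   12. ]]
[86.3, 186.6, 86.0, 184.6]
yaw -16.606896230141214
dock origin [ 462.05200952 -145.25540527]
screw/pin in dock 44.4 2.3 [ 505.3 -155.7]
screw/pin in dock -59.8 3.2 [ 405.7 -125.1]
screw/pin in dock -74.6 14.6 [ 394.7 -110. ]
keyholes [[547.49898261 112.18121993]
 [456.96415195  57.22238824]] 105.91047513470703 31.259688213410875
carrier origin [496.28606232  81.09260745] [497.06435844  81.56506921]
bar [[460.04618826 136.26542199]
 [523.96759943  23.66374199]] 129.48005694055706 [492.00689384  79.96458199] 119.58259130023897
tool axes
 [[-0.     0.428 -0.904]
 [ 0.001 -0.904 -0.428]
 [-1.    -0.001 -0.   ]]
```

Call:
carry_out(
  deltas=[
    [-1,0,-38,-48,-9.5,0,0],
    [-1,0,-77,-96,-19,0,0],
    [-1,0,-116,-144,-28.5,0,0],
    [-1,0,-154,-193,-38,0,0],
    [-1,0,-193,-241,-47.5,0,0],
  ],
)

```text
time_s: 0.78
eef_pos: [360.3, -195.2, 231.3]
ee_rot: [0.421, 0.568, 0.421, -0.568]
force: [0.5, -0.6, 0.3]
grip_width: 0.997
```

```bash
cat >> h.py <<'E'
def go(x,y,z,yaw):
    "shift (tool axes) and turn to a TCP place, tool down, jaw axis at yaw deg"
    s=ctrl.sense(); r=rot(s['ee_rot']); c,q=np.cos(np.radians(yaw)),np.sin(np.radians(yaw))
    G=R.from_matrix(np.array([[0,0,-1],[c,q,0],np.cross([0,0,-1],[c,q,0])]).T)
    print("t",round(s['time_s'],2),"pos",s['eef_pos'].round(1),"F",s['force'].round(1),"M",s['wrist_torque'].round(2),"w",round(s['grip_width'],3))
    print("shift",r.inv().apply(np.array([x,y,z])-s['eef_pos']).round(1),"turn",np.degrees((r.inv()*G).as_rotvec()).round(1),"j",s['joints'].round(2))
E
python3 -c "
from h import *
go(494.5,80.5,150,30.5)"
```

```text
t 0.78 pos [ 360.3 -195.2  231.3] F [ 0.5 -0.6  0.3] M [-0.01 -0.01 -0.  ] w 0.997
shift [  81.3   48.3 -302.8] turn [-47.4   0.   -0. ] j [-0.78  0.05  1.81  0.    1.28 -0.49]
```

Call:
carry_out(
  deltas=[
    [-1,0,10,-60,-9.5,0,0],
    [-1,10,20,-121,-19,0,0],
    [-1,30,29,-182,-28.5,0,0],
    [-1,55,39,-242,-38,0,0],
    [-1,81,48,-302,-47.5,0,0],
  ],
)

```text
time_s: 1.4
eef_pos: [491.9, 71.6, 153.2]
ee_rot: [0.615, 0.35, 0.614, -0.35]
force: [0.6, -0.2, 0.5]
grip_width: 0.998
```

```bash
python3 - <<'E'
from h import *
go(494.5,80.5,59,30.5)
crop("top",205,150,345,260,5.4,"pics/t2.png")
E
```

```text
t 1.4 pos [491.9  71.6 153.2] F [ 0.6 -0.2  0.5] M [-0.07 -0.05  0.  ] w 0.998
shift [94.2  6.8 -6.4] turn [ 0.1  0.  -0. ] j [-0.09  0.33  1.69 -0.    1.12 -0.63]
```

View pics/t2.png

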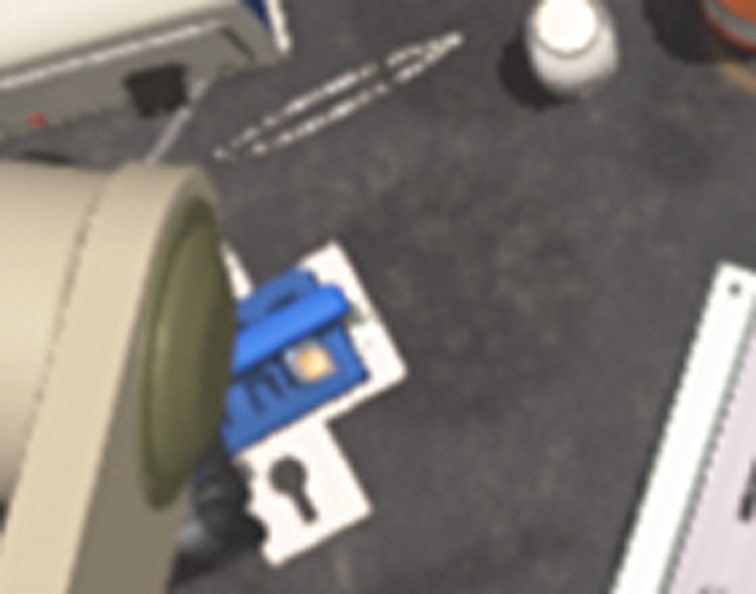

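The arm hides the middle of the bar, but its free end and the rear keyhole at (290,475) fit my measurement. I'll go down partway and let the lag settle.

Call:
carry_out(
  deltas=[
    [-1,10,0,0,0,0,0],
    [-1,25,0,0,0,0,0],
    [-1,40,0,0,0,0,0],
    [-1,45,0,0,0,0,0],
    [-1,45,0,0,0,0,0],
  ],
)

```text
time_s: 2.08
eef_pos: [491.2, 69.2, 108.8]
ee_rot: [0.613, 0.352, 0.613, -0.352]
force: [0.7, -0.1, 0.7]
grip_width: 1.002
```

```bash
python3 - <<'E'
from h import *
go(494.5,80.5,59,30.5)
crop("scene",190,190,330,330,4.2,"pics/s2.png")
print(proj("scene",[(494.5,80.5,78),(494.5+5.6,80.5+9.5,78),(494.5-27,80.5+46.5,86),(494.5+33.5*1,80.5-57,86)])*1)
E
```

```text
t 2.08 pos [491.2  69.2 108.8] F [ 0.7 -0.1  0.7] M [0.06 0.01 0.03] w 1.002
shift [49.8  8.6 -8.1] turn [-0.2 -0.   0. ] j [-0.1   0.39  1.74  0.    1.01 -0.62]
[[251.26141345 245.69420939]
 [245.01942923 246.26738322]
 [238.10485162 257.34835695]
 [265.08896858 224.77935737]]
```

View pics/s2.png

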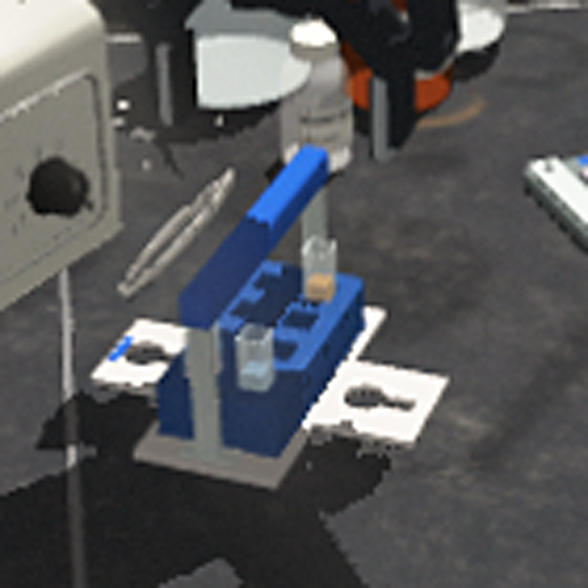

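The scene view shows the open pads at (160,90) and (390,110), straddling the bar, which runs from (205,300) to (315,155). Nothing else is in the way, so I'll go down and grip.

Call:
carry_out(
  deltas=[
    [-1,5,4.5,-4,0,0,0],
    [-1,20,8.6,-8,0,0,0],
    [-1,35,8.6,-8,0,0,0],
    [-1,48,8.6,-8,0,0,0],
    [-1,50,8.6,-8,0,0,0],
  ],
)

```text
time_s: 2.75
eef_pos: [494.0, 80.8, 57.7]
ee_rot: [0.613, 0.352, 0.614, -0.352]
force: [0.1, 0.7, 0.9]
grip_width: 1.0
```

Call:
carry_out(
  deltas=[
    [0,0,0,0,0,0,0],
    [0.5,0,0,0,0,0,0],
    [1,0,0,0,0,0,0],
    [1,0,0,0,0,0,0],
    [1,0,0,0,0,0,0],
  ],
  newtons=50,
)

```text
time_s: 3.38
eef_pos: [494.6, 80.8, 59.2]
ee_rot: [0.613, 0.352, 0.613, -0.352]
force: [-2.2, -0.6, 5.1]
grip_width: 0.155
```

```bash
python3 - <<'E'
from h import *
go(494.5,80.5,139,30.5)
E
```

```text
t 3.38 pos [494.6  80.8  59.2] F [-2.2 -0.6  5.1] M [-0.08  0.24  0.04] w 0.155
shift [-79.8  -0.3   0.2] turn [-0.2  0.  -0. ] j [-0.07  0.47  1.77 -0.    0.9  -0.6 ]
```

Call:
carry_out(
  deltas=[
    [1,-3,0,0,0,0,0],
    [1,-12,0,0,0,0,0],
    [1,-28,0,0,0,0,0],
    [1,-45,0,0,0,0,0],
    [1,-55,0,0,0,0,0],
  ],
)

```text
time_s: 4.0
eef_pos: [494.8, 80.9, 114.9]
ee_rot: [0.614, 0.352, 0.613, -0.352]
force: [0.2, 0.5, -4.0]
grip_width: 0.152
```

```bash
python3 - <<'E'
from h import *
go(447,-139,110,-17)
E
```

```text
t 4.0 pos [494.8  80.9 114.9] F [ 0.2  0.5 -4. ] M [ 0.05 -0.06 -0.02] w 0.152
shift [   4.8 -152.2  165.7] turn [47.3  0.  -0.1] j [-0.07  0.39  1.72  0.    1.03 -0.6 ]
```

Call:
carry_out(
  deltas=[
    [1,0,-20,22,6,0,0],
    [1,0,-52,56,15,0,0],
    [1,0,-85,92,24,0,0],
    [1,0,-115,125,33,0,0],
    [1,0,-137,150,42,0,0],
  ],
)

```text
time_s: 4.62
eef_pos: [451.4, -119.4, 114.0]
ee_rot: [-0.445, -0.55, -0.445, 0.55]
force: [-0.1, 0.8, -4.5]
grip_width: 0.152
```

```bash
python3 - <<'E'
from h import *
go(447,-139,110,-17)
E
```

```text
t 4.62 pos [ 451.4 -119.4  114. ] F [-0.1  0.8 -4.5] M [-0.01 -0.05 -0.04] w 0.152
shift [ 4.  -0.2 20.1] turn [5. 0. 0.] j [-0.51  0.32  1.82 -0.    1.   -0.3 ]
```

Call:
carry_out(
  deltas=[
    [1,3,0,9,3,0,0],
    [1,6,0,18,5,0,0],
    [1,12,0,20,5,0,0],
    [1,16,0,20,5,0,0],
    [1,16,0,20,5,0,0],
  ],
)

```text
time_s: 5.25
eef_pos: [447.9, -136.8, 97.5]
ee_rot: [-0.422, -0.567, -0.423, 0.567]
force: [-0.0, -1.1, -3.8]
grip_width: 0.152
```

```bash
python3 - <<'E'
from h import *
go(447,-139,100,-17)
a=crop("top",270,180,400,290,5,"pics/a.png")
b=crop("scene",250,150,420,290,4,"pics/b.png")
A,B=cv2.imread("pics/a.png"),cv2.imread("pics/b.png")
cv2.imwrite("pics/t3.png",A); cv2.imwrite("pics/s3.png",B)
E
```

```text
t 5.25 pos [ 447.9 -136.8   97.5] F [-0.  -1.1 -3.8] M [-0.02 -0.05  0.  ] w 0.152
shift [-2.5 -0.2  2.4] turn [ 0.4 -0.   0.1] j [-0.55  0.35  1.83  0.    0.96 -0.26]
```

View pics/t3.png

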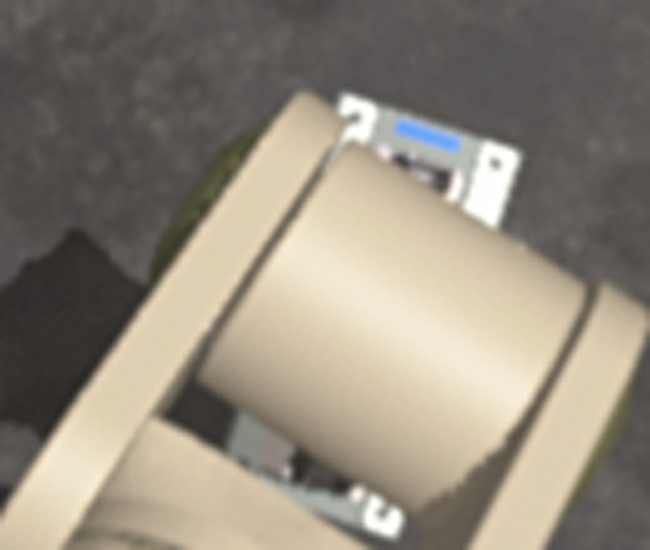

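View pics/s3.png

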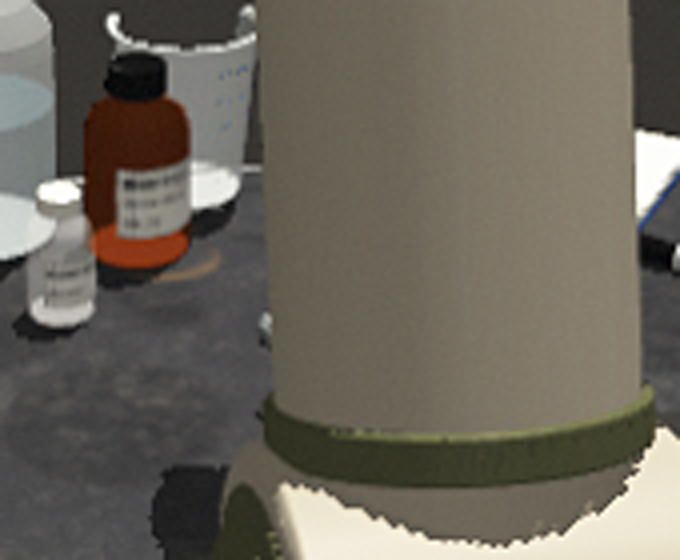

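The arm hides the dock in both views: the top view shows only its +x end near (430,140), and the scene view shows only the arm. From here I'll feel for the screws.

```bash
python3 - <<'E'
from h import *
go(447.3,-141.9,84,-16.8)
E
```

```text
t 5.35 pos [ 448.1 -137.1   98. ] F [-0.2 -0.3 -4.5] M [-0.05 -0.02 -0.06] w 0.151
shift [14.   0.6  4.9] turn [ 0.2 -0.  -0. ] j [-0.55  0.35  1.83  0.    0.96 -0.26]
```

Call:
carry_out(
  deltas=[
    [1,4,0.3,2.5,0.2,0,0],
    [1,8,0.6,4.9,0.2,0,0],
    [1,12,0.6,4.9,0.2,0,0],
    [1,14,0.6,4.9,0.2,0,0],
    [1,14,0.6,4.9,0.2,0,0],
  ],
)

```text
time_s: 5.98
eef_pos: [447.1, -142.2, 83.7]
ee_rot: [-0.421, -0.568, -0.421, 0.568]
force: [0.4, 0.4, -3.8]
grip_width: 0.156
```

Call:
carry_out(
  deltas=[
    [1,1,0,0,0,0,0],
    [1,2,0,0,0,0,0],
    [1,3,0,0,0,0,0],
    [1,3.7,0,0,0,0,0],
    [1,3.7,0,0,0,0,0],
  ],
)

```text
time_s: 6.6
eef_pos: [447.2, -142.2, 80.2]
ee_rot: [0.421, 0.568, 0.421, -0.568]
force: [-0.6, -0.4, -4.1]
grip_width: 0.153
```

```bash
python3 - <<'E'
from h import *
go(447.3,-141.9,78,-16.8)
E
```

```text
t 6.6 pos [ 447.2 -142.2   80.2] F [-0.6 -0.4 -4.1] M [-0.03 -0.09  0.  ] w 0.153
shift [ 2.2 -0.  -0.4] turn [-0.1 -0.  -0. ] j [-0.56  0.38  1.85  0.    0.92 -0.26]
```

Call:
carry_out(
  deltas=[
    [1,0.5,0,0,0,0,0],
    [1,1,0,0,0,0,0],
    [1,1.5,0,0,0,0,0],
    [1,2,0,0,0,0,0],
    [1,2,0,0,0,0,0],
  ],
)

```text
time_s: 7.22
eef_pos: [447.5, -142.3, 78.3]
ee_rot: [0.421, 0.568, 0.421, -0.568]
force: [2.8, -0.5, -3.2]
grip_width: 0.151
```

Call:
carry_out(
  deltas=[
    [1,0.4,0,0,0,0,0],
    [1,0.8,0,0,0,0,0],
    [1,1.2,0,0,0,0,0],
    [1,1.5,0,0,0,0,0],
    [1,1.5,0,0,0,0,0],
  ],
)

```text
time_s: 7.85
eef_pos: [447.3, -142.3, 76.8]
ee_rot: [0.421, 0.568, 0.421, -0.568]
force: [5.3, 0.2, -0.6]
grip_width: 0.152
```

```bash
python3 - <<'E'
from h import *
go(447.3,-141.9,73,-16.8)
E
```

```text
t 7.85 pos [ 447.3 -142.3   76.8] F [ 5.3  0.2 -0.6] M [ 0.02 -1.08  0.02] w 0.152
shift [ 3.8 -0.2 -0.4] turn [-0.1  0.  -0. ] j [-0.56  0.39  1.85  0.    0.91 -0.26]
```

Contact: the plate has dropped past the head tops, but the side force points to +x, so the holes are rubbing. I'll ease 1 mm to +x (tool +y) and keep lowering.

Call:
carry_out(
  deltas=[
    [1,-0.3,0.5,0,0,0,0],
    [1,-0.3,1.0,0,0,0,0],
    [1,0,1.0,0,0,0,0],
    [1,0,1.0,0,0,0,0],
    [1,0,1.0,0,0,0,0],
  ],
)

```text
time_s: 8.48
eef_pos: [447.9, -142.4, 76.5]
ee_rot: [-0.421, -0.568, -0.421, 0.568]
force: [1.5, 0.8, -3.5]
grip_width: 0.152
```

Call:
carry_out(
  deltas=[
    [1,0.4,0,0,0,0,0],
    [1,0.8,0,0,0,0,0],
    [1,1.2,0,0,0,0,0],
    [1,1.5,0,0,0,0,0],
    [1,1.5,0,0,0,0,0],
  ],
)

```text
time_s: 9.1
eef_pos: [448.0, -142.5, 75.1]
ee_rot: [-0.421, -0.568, -0.421, 0.568]
force: [2.1, 0.4, -2.5]
grip_width: 0.155
```

```bash
python3 - <<'E'
from h import *
go(447.3,-141.9,73,-16.8)
E
```

```text
t 9.1 pos [ 448.  -142.5   75.1] F [ 2.1  0.4 -2.5] M [ 0.12 -0.34  0.02] w 0.155
shift [ 2.1 -0.9 -0.3] turn [-0.1 -0.   0. ] j [-0.56  0.39  1.85  0.    0.9  -0.26]
```

Call:
carry_out(
  deltas=[
    [1,0.4,0.4,0,0,0,0],
    [1,0.9,0.6,0,0,0,0],
    [1,1.4,0.6,0,0,0,0],
    [1,2,0.6,0,0,0,0],
    [1,2,0.6,0,0,0,0],
  ],
)

```text
time_s: 9.72
eef_pos: [448.5, -142.6, 73.1]
ee_rot: [-0.421, -0.568, -0.421, 0.568]
force: [0.1, 0.3, -3.1]
grip_width: 0.154
```

Call:
carry_out(
  deltas=[
    [1,0.4,0,0,0,0,0],
    [1,0.8,0,0,0,0,0],
    [1,1.2,0,0,0,0,0],
    [1,1.5,0,0,0,0,0],
    [1,1.5,0,0,0,0,0],
  ],
)

```text
time_s: 10.35
eef_pos: [448.7, -142.7, 71.7]
ee_rot: [-0.421, -0.568, -0.421, 0.568]
force: [-0.0, 0.9, -3.6]
grip_width: 0.155
```

```bash
python3 - <<'E'
from h import *
go(447.3,-141.9,71,-16.8)
E
```

```text
t 10.35 pos [ 448.7 -142.7   71.7] F [-0.   0.9 -3.6] M [0.17 0.22 0.01] w 0.155
shift [ 0.7 -1.5 -0.4] turn [-0.1 -0.   0. ] j [-0.56  0.4   1.85 -0.    0.9  -0.26]
```

Call:
carry_out(
  deltas=[
    [1,0.3,0,0,0,0,0],
    [1,0.6,0,0,0,0,0],
    [1,0.9,0,0,0,0,0],
    [1,1.0,0,0,0,0,0],
    [1,1.0,0,0,0,0,0],
  ],
)

```text
time_s: 10.98
eef_pos: [448.5, -142.5, 71.2]
ee_rot: [-0.421, -0.568, -0.421, 0.568]
force: [-5.4, 2.8, 7.1]
grip_width: 0.156
```

Seated: TCP z is 71.2, which matches the expected plate height of 12 mm. Now I'll slide along +x with light pressure.

Call:
carry_out(
  deltas=[
    [1,-0.4,0,0,0,0,0],
    [1,-0.4,1.5,0,0,0,0],
    [1,-0.4,3,0,0,0,0],
    [1,-0.4,4.5,0,0,0,0],
    [1,-0.4,5,0,0,0,0],
  ],
)

```text
time_s: 11.6
eef_pos: [453.1, -144.1, 71.3]
ee_rot: [-0.421, -0.568, -0.422, 0.568]
force: [-8.0, 1.9, 7.5]
grip_width: 0.156
```

```bash
python3 - <<'E'
from h import *
go(447.3,-141.9,71,-16.8)
E
```

```text
t 11.6 pos [ 453.1 -144.1   71.3] F [-8.   1.9  7.5] M [0.37 1.2  0.02] w 0.156
shift [ 0.3 -6.2 -0.4] turn [-0.1  0.   0.1] j [-0.55  0.41  1.83 -0.    0.9  -0.26]
```

Call:
carry_out(
  deltas=[
    [1,-0.5,1.5,0,0,0,0],
    [1,-0.5,3,0,0,0,0],
    [1,-0.5,4.5,0,0,0,0],
    [1,-0.5,6,0,0,0,0],
    [1,-0.5,7,0,0,0,0],
  ],
)

```text
time_s: 12.22
eef_pos: [460.2, -146.1, 71.5]
ee_rot: [-0.421, -0.568, -0.421, 0.568]
force: [-1.9, 1.3, -2.6]
grip_width: 0.154
```

```bash
python3 - <<'E'
from h import *
go(447.3,-141.9,71,-16.8)
E
```

```text
t 12.22 pos [ 460.2 -146.1   71.5] F [-1.9  1.3 -2.6] M [ 0.26  0.35 -0.05] w 0.154
shift [  0.5 -13.5  -0.3] turn [-0.1 -0.   0. ] j [-0.55  0.42  1.81  0.    0.91 -0.26]
```

Call:
carry_out(
  deltas=[
    [1,0.1,1.2,0,0,0,0],
    [1,0.1,2.5,0,0,0,0],
    [1,0.1,3.7,0,0,0,0],
    [1,0.1,5,0,0,0,0],
    [1,0.1,5,0,0,0,0],
  ],
)

```text
time_s: 12.85
eef_pos: [465.1, -147.7, 71.5]
ee_rot: [0.421, 0.568, 0.421, -0.568]
force: [-1.3, 1.2, -1.9]
grip_width: 0.156
```

Call:
carry_out(
  deltas=[
    [1,0,0.5,0,0,0,0],
    [1,0,1,0,0,0,0],
    [1,0,1.5,0,0,0,0],
    [1,0,2,0,0,0,0],
    [1,0,2,0,0,0,0],
  ],
)

```text
time_s: 13.48
eef_pos: [466.9, -148.2, 71.5]
ee_rot: [0.421, 0.568, 0.421, -0.568]
force: [-1.1, 0.2, -1.0]
grip_width: 0.153
```

```bash
python3 - <<'E'
from h import *
go(447.3,-141.9,71,-16.8)
E
```

```text
t 13.47 pos [ 466.9 -148.2   71.5] F [-1.1  0.2 -1. ] M [ 0.32  0.43 -0.03] w 0.153
shift [  0.5 -20.6  -0.4] turn [-0.1 -0.  -0. ] j [-0.55  0.43  1.79  0.    0.92 -0.25]
```

Slid 19.3 mm with no stop yet, so I'll continue in small steps.

Call:
carry_out(
  deltas=[
    [1,0,0.4,0,0,0,0],
    [1,0,0.8,0,0,0,0],
    [1,0,1.2,0,0,0,0],
    [1,0,1.5,0,0,0,0],
    [1,0,1.5,0,0,0,0],
  ],
)

```text
time_s: 14.1
eef_pos: [468.5, -148.7, 71.5]
ee_rot: [0.421, 0.568, 0.421, -0.568]
force: [0.3, 0.7, -4.6]
grip_width: 0.152
```

Call:
carry_out(
  deltas=[
    [1,0.1,0.4,0,0,0,0],
    [1,0.1,0.8,0,0,0,0],
    [1,0.1,1.2,0,0,0,0],
    [1,0.1,1.5,0,0,0,0],
    [1,0.1,1.5,0,0,0,0],
  ],
)

```text
time_s: 14.72
eef_pos: [469.6, -149.0, 71.4]
ee_rot: [-0.421, -0.568, -0.421, 0.568]
force: [-1.6, 1.6, -4.2]
grip_width: 0.154
```

```bash
python3 - <<'E'
from h import *
go(447.3,-141.9,71,-16.8)
E
```

```text
t 14.72 pos [ 469.6 -149.    71.4] F [-1.6  1.6 -4.2] M [ 0.21  0.39 -0.04] w 0.154
shift [  0.4 -23.3  -0.3] turn [-0.1 -0.   0. ] j [-0.55  0.44  1.78 -0.    0.92 -0.25]
```

Call:
carry_out(
  deltas=[
    [1,0,0.3,0,0,0,0],
    [1,0,0.6,0,0,0,0],
    [1,0,0.9,0,0,0,0],
    [1,0,1.0,0,0,0,0],
    [1,0,1.0,0,0,0,0],
  ],
)

```text
time_s: 15.35
eef_pos: [469.9, -149.0, 71.5]
ee_rot: [-0.421, -0.567, -0.422, 0.568]
force: [-7.7, 2.0, 2.1]
grip_width: 0.154
```

It has stopped. Next is a light pull-back to check that the pin holds.

Call:
carry_out(
  deltas=[
    [1,0,-0.7,0,0,0,0],
    [1,0,-1.4,0,0,0,0],
    [1,0,-2.1,0,0,0,0],
    [1,0,-2.8,0,0,0,0],
    [1,0,-2.8,0,0,0,0],
  ],
)

```text
time_s: 15.98
eef_pos: [468.2, -148.7, 71.5]
ee_rot: [0.421, 0.568, 0.421, -0.568]
force: [1.5, 0.8, -4.0]
grip_width: 0.152
```

```bash
python3 - <<'E'
from h import *
go(469.6,-149,71.4,-16.8)
E
```

```text
t 15.97 pos [ 468.2 -148.7   71.5] F [ 1.5  0.8 -4. ] M [ 0.18 -0.15 -0.  ] w 0.152
shift [ 0.1  1.4 -0.1] turn [-0.1  0.  -0. ] j [-0.55  0.44  1.79  0.    0.92 -0.25]
```

Call:
carry_out(
  deltas=[
    [1,0,-0.5,0,0,0,0],
    [1,0,-1,0,0,0,0],
    [1,0,-1.2,0,0,0,0],
    [1,0,-1.2,0,0,0,0],
    [1,0,-1.2,0,0,0,0],
  ],
)

```text
time_s: 16.6
eef_pos: [467.2, -148.4, 71.6]
ee_rot: [0.422, 0.568, 0.421, -0.568]
force: [4.2, -0.4, -2.3]
grip_width: 0.156
```

Call:
carry_out(
  deltas=[
    [1,0,-0.5,0,0,0,0],
    [1,0,-1,0,0,0,0],
    [1,0,-1,0,0,0,0],
    [1,0,-1,0,0,0,0],
    [1,0,-1,0,0,0,0],
  ],
)

```text
time_s: 17.23
eef_pos: [466.8, -148.3, 71.9]
ee_rot: [0.422, 0.569, 0.42, -0.568]
force: [6.9, -0.2, -1.2]
grip_width: 0.154
```

```bash
python3 - <<'E'
from h import *
go(469.9,-149,71.3,-16.8)
E
```

```text
t 17.23 pos [ 466.8 -148.3   71.9] F [ 6.9 -0.2 -1.2] M [-0.04 -1.18 -0.05] w 0.154
shift [ 0.6  3.1 -0.3] turn [-0.1  0.  -0.2] j [-0.55  0.43  1.79  0.    0.91 -0.25]
```

The pull meets growing resistance, 6.9 N, so the pin is holding. I'll push back home, ease off and release.

Call:
carry_out(
  deltas=[
    [1,0,1,0,0,0,0],
    [1,0.2,2,0,0,0,0],
    [1,0.5,3,0,0,0,0],
    [1,0.6,4.2,0,0,0,0],
    [1,0.6,4.7,0,0,0,0],
  ],
)

```text
time_s: 17.85
eef_pos: [467.9, -148.4, 71.3]
ee_rot: [-0.419, -0.566, -0.424, 0.569]
force: [-17.2, 4.4, 20.3]
grip_width: 0.153
```

```bash
python3 - <<'E'
from h import *
go(469.9,-149,71.3,-16.8)
E
```

```text
t 17.85 pos [ 467.9 -148.4   71.3] F [-17.2   4.4  20.3] M [ 0.64  2.62 -0.2 ] w 0.153
shift [ 0.   2.1 -0. ] turn [-0.  -0.   0.4] j [-0.55  0.44  1.78 -0.    0.93 -0.25]
```

Call:
carry_out(
  deltas=[
    [1,-0.5,0,0,0,0,0],
    [1,-0.8,0,0,0,0,0],
    [1,-0.8,0,0,0,0,0],
    [1,-0.8,0,0,0,0,0],
    [1,-0.8,0,0,0,0,0],
  ],
)

```text
time_s: 18.48
eef_pos: [468.8, -148.6, 71.5]
ee_rot: [-0.42, -0.567, -0.423, 0.569]
force: [-6.0, 2.1, 5.0]
grip_width: 0.158
```

```bash
python3 - <<'E'
from h import *
go(469.9,-149,71.3,-16.8)
E
```

```text
t 18.48 pos [ 468.8 -148.6   71.5] F [-6.   2.1  5. ] M [ 0.29  1.02 -0.03] w 0.158
shift [0.2 1.2 0. ] turn [-0.1 -0.   0.3] j [-0.55  0.44  1.78 -0.    0.92 -0.25]
```

Call:
carry_out(
  deltas=[
    [1,-0.4,0,0,0,0,0],
    [1,-0.5,0.5,0,0,0,0],
    [1,-0.5,1,0,0,0,0],
    [1,-0.5,1,0,0,0,0],
    [1,-0.5,1,0,0,0,0],
  ],
)

```text
time_s: 19.1
eef_pos: [470.1, -149.0, 71.6]
ee_rot: [-0.42, -0.567, -0.423, 0.569]
force: [-6.9, 1.6, -0.3]
grip_width: 0.157
```

```bash
python3 - <<'E'
from h import *
go(469.9,-149,71.3,-16.8)
E
```

```text
t 19.1 pos [ 470.1 -149.    71.6] F [-6.9  1.6 -0.3] M [ 0.36  1.13 -0.  ] w 0.157
shift [ 0.3 -0.2  0.1] turn [-0.1 -0.   0.2] j [-0.54  0.44  1.78 -0.    0.93 -0.25]
```

Back at the stop. I'll ease off slightly and open the gripper.

Call:
carry_out(
  deltas=[
    [1,0,-0.4,0,0,0,0],
    [1,0,-0.5,0,0,0,0],
    [0.5,0,-0.5,0,0,0,0],
    [-0.2,0,-0.5,0,0,0,0],
    [-1,0,-0.5,0,0,0,0],
  ],
)

```text
time_s: 19.73
eef_pos: [471.3, -149.7, 72.4]
ee_rot: [0.422, 0.568, 0.421, -0.568]
force: [0.2, 0.6, -0.6]
grip_width: 0.667
```

Call:
carry_out(
  deltas=[
    [-1,0,0,0,0,0,0],
    [-1,0,0,0,0,0,0],
    [-1,-10,0,0,0,0,0],
    [-1,-30,0,0,0,0,0],
    [-1,-55,0,0,0,0,0],
  ],
)

```text
time_s: 20.35
eef_pos: [470.8, -149.4, 128.2]
ee_rot: [-0.421, -0.568, -0.421, 0.568]
force: [-0.2, -0.6, 0.2]
grip_width: 0.994
```

```bash
python3 - <<'E'
from h import *
go(300,-380,220,-60)
E
```

```text
t 20.35 pos [ 470.8 -149.4  128.2] F [-0.2 -0.6  0.2] M [ 0.   -0.02  0.01] w 0.994
shift [-91.8 -96.5 270.3] turn [43.1  0.   0. ] j [-0.54  0.36  1.73  0.    1.06 -0.25]
```

Call:
carry_out(
  deltas=[
    [-1,-40,0,0,0,0,0],
    [-1,-80,-10,30,8,0,0],
    [-1,-92,-30,85,17,0,0],
    [-1,-92,-50,140,25,0,0],
    [-1,-92,-70,196,34,0,0],
  ],
)

```text
time_s: 20.98
eef_pos: [345.7, -317.9, 220.2]
ee_rot: [0.236, 0.667, 0.235, -0.667]
force: [0.8, -0.6, 0.1]
grip_width: 0.999
```

Call:
carry_out(
  deltas=[
    [-1,0,20,50,0,0,0],
    [-1,0,40,100,0,0,0],
    [-1,0,40,100,0,0,0],
    [-1,0,40,100,0,0,0],
    [-1,0,40,100,0,0,0],
  ],
)

```text
time_s: 21.6
eef_pos: [295.3, -409.9, 219.5]
ee_rot: [0.237, 0.666, 0.237, -0.666]
force: [0.1, 0.0, 0.1]
grip_width: 0.998
```

```bash
python3 - <<'E'
from h import *
go(470,-149,71,-16.8)
crop("top",290,180,400,290,5.4,"pics/t4.png")
crop("scene",210,140,400,290,4,"pics/s4.png")
E
```

```text
t 21.6 pos [ 295.3 -409.9  219.5] F [0.1 0.  0.1] M [ 0.02 -0.04  0.04] w 0.998
shift [ 148.4  -91.8 -300.3] turn [-34.   0.  -0.] j [-1.18  0.28  1.58  0.    1.29 -0.29]
```

View pics/t4.png

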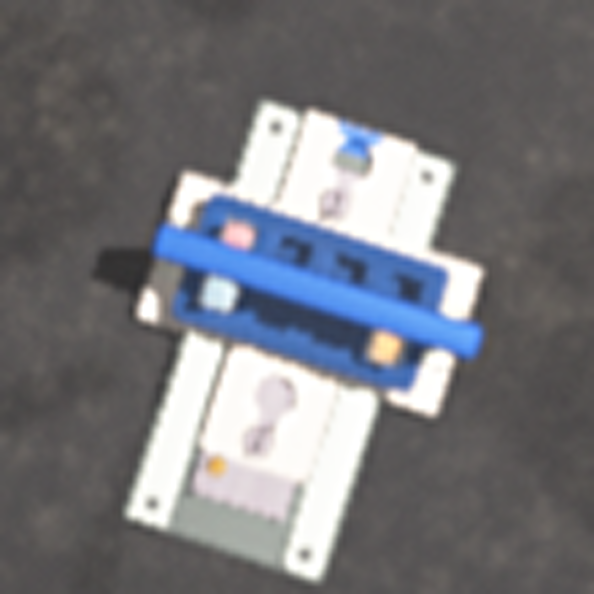

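The top view shows the screws at the slot ends, (335,203) and (258,440), and the brass pin at (216,466), just behind the tail's edge. I'll check the pin's height in the scene view.

```bash
python3 - <<'E'
from h import *
p=proj("scene",[(394,-120,14)])[0]; print(p)
x,y=p.astype(int)
im=crop("scene",x-40,y-45,x+50,y+30,7,"pics/s5.png")
from numpy import array
tp=onz("top",c2i((216,466),290,180,5.4),17)[0]; print("pin up pos",tp, proj("scene",[tp,tp-[0,0,5]]))
E
```

```text
[366.77549015 258.9887907 ]
pin up pos [ 394.92568732 -110.44666246   17.        ] [[363.26452883 259.25837228]
 [363.08919427 261.42997307]]
```

View pics/s5.png

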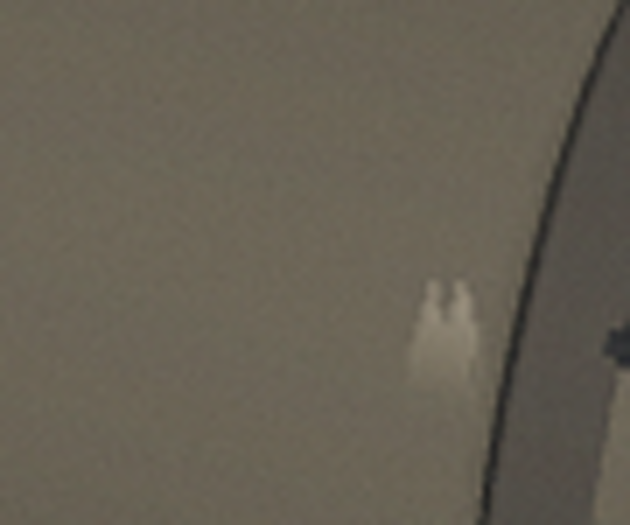

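The arm blocks the scene view here. In the top view, though, the whole pin is clear of the tail and within 0.5 mm of where I first measured it (up), and the pull test was resisted. Handing in.

```bash
python3 -c "
from rig import order,ctrl
print(order.finish_job(), ctrl.sense()['force'].round(1))"
```

```text
the job is handed in; nothing more can be done
the job is handed in; nothing more can be done
```

The carrier looks locked on its dock and the job is handed in, at about 22 s on the robot's clock. No verdict was reported. I gripped the bar, felt the plate down over the screw heads and slid it about 22 mm to the stop. After a light pull-back I pushed it home again, let go and moved the arm clear.

**What the checks showed**
- **Seating:** the plate touched down with the tool at 71.2 mm, the height expected for a seated plate.
- **Stop:** it stopped firmly at the end of the slide. The last top picture shows both screws at the slot ends.
- **Pin:** it is fully visible behind the tail, within 0.5 mm of where I first measured it standing up.
- **Forces:** the highest I read was about 20 N vertical and 17 N sideways, while pushing the carrier home. Forces were read only at the end of each move.

**Less certain**
- **Pull-back test:** the carrier gave about 3 mm before resistance built to 6.9 N, more than the roughly 1.5 mm of play I expected. It also tilted slightly in the grip.
- **Pin height:** I could not see it from the side, because the arm blocked the scene camera. That the pin is up rests on the top view and the pull test.
- **Other objects:** nothing I did touched them, as far as I could tell, but I did not measure their positions again at the end.

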